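# Seat a stone bar and snap its toggle clamp shut

### The job

Get the pale stone bar ready for engraving: with the fingertips push it along its channel until its end is fully home against the end stop, while the clamp still stands open. Then push the red handle of the toggle clamp outwards and down, past its dead point, until it snaps into lock and the clamp holds the bar there. Only push: do not pick up the bar or any of the things standing around, and leave those things where they are.

Things in the scene. Friction and masses are not known exactly. Their poses are not given: they have to be found in the camera images.
- fixture: Clamping fixture fixed to the table: grey plate 12 mm thick, x -80 to +70, y -135 to +35 mm in its own frame, with channel, end stop and toggle clamp on it. Origin: on the table surface, below the channel's centre line. x runs along the channel to the stop (away from the robot, yawed up to 23 degrees), y to the left, z up. The clamp stands on the right (-y) in the plane x = +12 mm.
- stop_face (a point): Middle of the near face of the aluminium end stop (48 mm wide, 18 mm high above the channel floor), 23 mm above the table; at x = +45 mm, y = 0 in the fixture's frame. It has the fixture's axes.
- bar_center (a point): Centre of the loose pale stone bar, 82 long, 24 wide, 22 mm high, lying lengthwise in the channel; its own y axis is its length. Its centre is 23 mm, its top 34 mm above the table (14 mm above the rails). At the start its far end is 10 to 35 mm short of the stop; it is home when its centre is 41 mm from stop_face.
- clamp_lever (a joint): Angle of the clamp's red handle (rad). 0: open, rising 61 degrees above level to the right (-y of the fixture); grows as it is pushed outwards (-y) and down. Starts between -0.1 and 0.1. From about 0.35 a spring resists with up to 10 N at the grip and drives the handle back if let go; past the dead point at 0.80 it snaps on by itself to its stop at 0.96, locked, 6 degrees above level.
- lever_pivot (a point): Hinge of the handle, fixed on the fixture at x = +12, y = -114, z = +60 mm in its frame; the handle turns about the fixture's x axis.
- grip_mid (a point): Point on the centre line of the handle's red round grip (18 mm thick, 52 to 112 mm from the pivot with round ends), 90 mm from the pivot; moves with the handle.
- tall_blank: Bystander: cream stone seal blank with a turned head, 19 x 19 x 56 mm, standing upright left of the channel; origin at the centre of its underside. To be left alone.
- green_blank: Bystander: green stone seal blank with a turned head, 18 x 18 x 59 mm, standing upright near the fixture's near right corner; origin at the centre of its underside. To be left alone.
- loupe: Bystander: black eye loupe, 38 mm across, 30 mm high, standing beyond the handle on the right; origin at the centre of its underside. To be left alone.
- channel_mouth (a point): Open near end of the channel, on its centre line and floor (the plate's top, 12 mm above the table), at x = -55 mm in the fixture's frame, whose axes it has. From here to the stop run two aluminium rails 10 mm wide and 8 mm high above the floor, 26.8 mm apart.
- spindle_tip (a point): Underside of the black rubber foot (18 mm across) of the clamp arm's sprung spindle. At the start the arm stands raised over the channel at x = +12 mm in the fixture's frame, foot about 17 mm above the bar's top, no part over 120 mm above the table. As the handle is pushed down it comes down onto the bar's top there, and presses with about 18 N when locked.
Not all that is in view belongs to the job. Leave any orange or purple look-alike of the part that bears bar_center alone.

How it is judged:
By the outcome, as a careful person would: the job done as asked, in the order asked, and still so for the second after the job is handed in, with the robot touching nothing.
It also fails if it takes over 45 s, if anything falls off the work surface, if the arm or the gripper's body presses on something with over 40 N, if the wrist force passes 120 N, or if a joint passes its speed limit or range.

### The arm

A 6-joint arm with a two-finger parallel gripper is mounted at the origin on a cart in front of the work surface, level with it; the furniture and walls round the work are solid. World frame = base frame: x ahead of the robot, y to its left, z up, the work surface at z = 0. Lengths are in m, angles in rad, forces in N, time in s.
With the tool pointing down it reaches from about 0.325 to 0.75 m from the base axis. Payload 7.6 kg.
Tool frame: the origin (TCP) lies between the finger pads; the fingertips stand 14 mm ahead of it and the grasp point (between the pads) lies 5 mm behind it; z points along the fingers, y is the direction in which the jaws open and shut (so a half turn about z gives the same grasp; the last joint's range is limited). The gripper opens to 85 mm and grips with 20 to 120 N. Pads are 22 mm wide; open, the fingers measure 114 mm over their backs; the gripper's body (76 mm by 85 mm) begins 54 mm behind the grasp point. The pads swing forward as they close: fully open they stand 13 mm farther back than shut.
Start: joints at [1.14, 0.052, 1.401, -0, 1.689, -0.07], TCP at [0.185, 0.491, 0.245] pointing down, gripper open.
Joint ranges: [-2.9, 2.9], [-0.91, 2.17], [0.12, 2.37], [-1.06, 4.2], [0.26, 2.73], [-2.93, 2.93]. Speed limits (rad/s): [2.57, 2.57, 3.01, 3.14, 3.14, 3.14].

### API

Orientations are given as a rotation vector (axis times angle).
In Python, from cell import state, grab_frame, finish_job gives the robot as it stands.
- The arm moves only by the tool apply_moves, never from a script. Its argument "rows" is a list of rows, each an object of numbers: "jaw": the opening, from 0 (shut) to 1 (fully open); "dx", "dy", "dz": the shift along the tool's x, y, z in cm; "ax", "ay", "az": the turn, a rotation vector about the tool's x, y, z in rad. A call has 1 to 12 rows; each row shifts and turns the commanded pose from where the row before left it, along the tool's axes as they then stand; what a row does not reach is not made up. A row lasts 1/10 s, in which the tool goes at most 50 mm and 8.59 degrees, less where a joint would pass 70% of its speed; a pose out of reach is approached as far as the arm can. A call is refused whole if a number of a shift passes 5 or a number of a turn 0.15, either way. A call with a gripper value outside its range is refused whole. The fingers move at their own pace and stop on an object; "squeeze" is the grip in N (left out, the last holds). Time passes only in rows, so rows that do not move let the fingers close. It gives the time, the measured TCP pose, the force and the opening at its end, in the units of the state.
- state(): the state, without advancing time (a new reading comes with each control period).
- grab_frame(name): name is "scene" or "side" or "wrist"; returns a dict with "image" (400x640x3 uint8, red, green, blue), "z_map" (400x640 float32, m along the optical axis (not along the pixel's ray), 0 where there is no reading), "fx", "fy", "cx", "cy" (pixels), "dist_coeffs" ([k1, k2, p1, p2, k3] as OpenCV has them; the pictures are not rectified), "view" (4x4, takes a point from world to camera coordinates); the wrist camera has in their place "mount" (4x4, takes a point from camera to tool coordinates, whose origin is the TCP and whose axes are the flange's). Camera axes: x right, y down, z forward; pixel columns grow to the right and rows downward; lengths in m; the calibration is good to about 2 mm. A picture is of the moment at which its call begins: read the wrist's pose just before it.
- finish_job(): hands the job in, once; it reports no verdict.
The state is a dict: "t": time; "joints": joint angles; "joint_vel": joint speeds; "effort": joint torques, N m; "ee_pos": TCP position; "orientation": TCP orientation; "wrist_force": force on the tool from outside, world axes, zero at the start; "torque": the same for the moment, N m; "opening": opening from 0.0 (shut) to 1.0 (fully open).
Only numpy, scipy, OpenCV 4.12 (cv2) and the standard library are available. Lean on these libraries where they do the work, as an engineer would, in place of code of your own. Each camera call takes 0.05 s, during which the arm holds its last target.

## Working session

There is one attempt and no reset: what is moved stays moved. The work goes in short steps, Python scripts to look and compute and a tool call to move; the robot and the scene stay as the last step left them, time stands still between calls to the robot, and variables do not carry over. Pictures are saved under pics/ and viewed, and the job is handed in when it is done.

Besides the shell and the picture viewer there is one more tool, called after "Emit:" as name(argument=value, ...), one argument or row to a line, values as JSON. apply_moves: Moves the arm, as the interface text tells. Its arguments: {"type":"object","properties":{"rows":{"type":"array"},"squeeze":{"type":"number"}},"required":["rows"]}

```bash
ls; mkdir -p pics; python3 - <<'E'
from cell import state, grab_frame
import cv2, numpy as np, pickle
s=state(); print(s)
for n in ["scene","side","wrist"]:
    f=grab_frame(n); pickle.dump(f,open(f"pics/{n}0.pkl","wb"))
    cv2.imwrite(f"pics/{n}0.png",f["image"][:,:,::-1]); print(n,f["fx"],f["cx"],f["cy"],f["dist_coeffs"],f.get("view",f.get("mount")))
E
```

```text
pics
{'t': 0.0, 'joints': array([ 1.13969044e+00,  5.28525506e-02,  1.40172319e+00, -5.37544815e-05,
        1.68857707e+00, -7.03251647e-02]), 'joint_vel': array([-1.48581474e-03,  3.77989799e-04, -8.58532799e-05,  4.41246222e-04,
        2.59816121e-03,  5.36992884e-05]), 'effort': array([ 1.39057345e-03, -3.81686139e+01, -3.60175645e+01,  7.23832250e-05,
        6.25752204e-03, -5.21326683e-06]), 'ee_pos': array([0.18521773, 0.49095183, 0.24446491]), 'orientation': array([-5.63593864e-01, -3.09028375e+00,  2.39461974e-03]), 'wrist_force': array([0.18065098, 0.15347267, 0.51906672]), 'torque': array([-0.01125636, -0.01854368, -0.00600146]), 'opening': 0.9980755098948467}
scene 426.33155414655 326.24076022633625 202.64705798977988 [-0.0718638  0.         0.         0.         0.       ] [[ 0.44250986 -0.89675814  0.00314012 -0.29316784]
 [-0.39631973 -0.19870468 -0.89635212  0.32133756]
 [ 0.80443502  0.39540016 -0.44333172  0.49862813]
 [ 0.          0.          0.          1.        ]]
side 399.51534450212836 314.43782728237835 198.1472400043777 [-0.0958039  0.         0.         0.         0.       ] [[ 0.93336664 -0.35878929  0.00984673 -0.54151533]
 [-0.14643183 -0.40569309 -0.90220332  0.14220025]
 [ 0.32769564  0.84064461 -0.43119857  0.74884903]
 [ 0.          0.          0.          1.        ]]
wrist 340.375128887426 313.40260250988234 193.7949628130494 [0.01697355 0.         0.         0.         0.        ] [[-3.62716015e-04 -9.65557362e-01 -2.60190024e-01  6.59450701e-02]
 [ 9.99999933e-01 -3.36802630e-04 -1.44178210e-04 -9.12626793e-04]
 [ 5.15796481e-05 -2.60190059e-01  9.65557420e-01 -1.28115479e-01]
 [ 0.00000000e+00  0.00000000e+00  0.00000000e+00  1.00000000e+00]]
```

View pics/scene0.png

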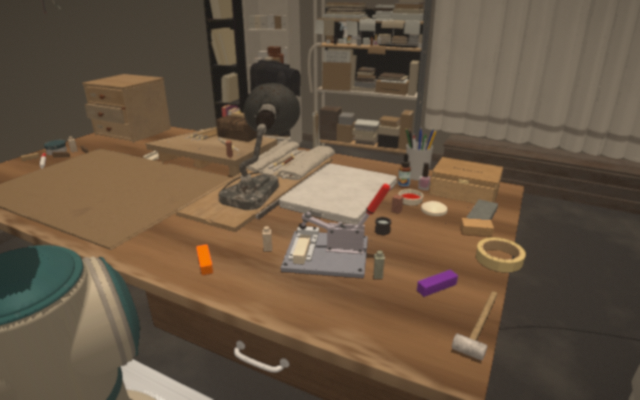

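View pics/side0.png

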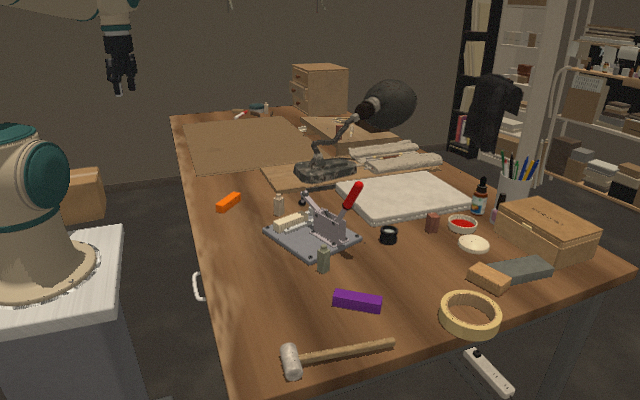

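View pics/wrist0.png

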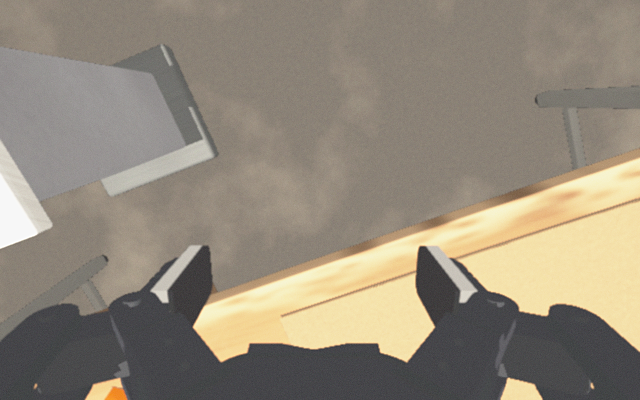

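The fixture is at about (325,250) in the scene view and (312,238) in the side view. The red handle is at (378,198) and (352,195), with an orange look-alike to the left and a purple one to the right. Next I'll deproject and enlarge.

```bash
cat > h.py <<'E'
import numpy as np, cv2, pickle
from scipy.spatial.transform import Rotation as R
def cloud(f,T=None):
    K=np.array([[f["fx"],0,f["cx"]],[0,f["fy"],f["cy"]],[0,0,1.]])
    u,v=np.meshgrid(np.arange(640.),np.arange(400.))
    n=cv2.undistortPoints(np.stack([u,v],-1).reshape(-1,1,2),K,np.array(f["dist_coeffs"]))[:,0]
    z=f["z_map"].reshape(-1); P=np.c_[n*z[:,None],z]
    if T is None: T=np.linalg.inv(f["view"])
    W=P@T[:3,:3].T+T[:3,3]; W[z<=0]=np.nan
    return W.reshape(400,640,3)
def tool(s):
    T=np.eye(4);T[:3,:3]=R.from_rotvec(s["orientation"]).as_matrix();T[:3,3]=s["ee_pos"];return T
def proj(f,P):
    K=np.array([[f["fx"],0,f["cx"]],[0,f["fy"],f["cy"]],[0,0,1.]])
    V=f["view"]; return cv2.projectPoints(np.atleast_2d(P).astype(float),cv2.Rodrigues(V[:3,:3])[0],V[:3,3].copy(),K,np.array(f["dist_coeffs"]))[0][:,0]
E
python3 - <<'E'
from h import *
for n,(x0,y0,x1,y1) in {"scene":(240,170,400,290),"side":(255,170,415,290)}.items():
    f=pickle.load(open(f"pics/{n}0.pkl","rb")); W=cloud(f)
    cv2.imwrite(f"pics/{n}0z.png",cv2.resize(f["image"][y0:y1,x0:x1,::-1],None,fx=5,fy=5,interpolation=cv2.INTER_CUBIC))
    w=W[y0:y1,x0:x1].reshape(-1,3); c=f["image"][y0:y1,x0:x1].reshape(-1,3).astype(int)
    red=(c[:,0]>130)&(c[:,1]<50)&(c[:,2]<50)
    print(n,"red",red.sum(),np.nanmin(w[red],0),np.nanmax(w[red],0))
    pl=w[(abs(w[:,2]-.012)<.003)]; print("plate",len(pl),pl.min(0),pl.max(0), cv2.minAreaRect((pl[:,:2]*1000).astype(np.float32)))
    t=w[abs(w[:,2])<.1]; print("zhist",np.histogram(t[:,2],bins=np.arange(-.01,.08,.003)))
E
```

```text
scene red 110 [ 0.58744247 -0.16700263  0.1123146 ] [ 0.60163077 -0.13068407  0.16656759]
plate 2360 [ 0.45297366 -0.19310281  0.00900219] [0.98284315 0.34569818 0.01499328] ((712.8786010742188, 64.64820861816406), (536.4039916992188, 449.0147705078125), 18.86687660217285)
zhist (array([   0,    0,  120, 6215, 1308,  264,  387, 1702, 1038,  486, 1264,
       2859,  296,  274,  305,  316,  434,  160,  138,  207,  127,   97,
        106,  106,  143,  114,   52,   52,   46]), array([-0.01 , -0.007, -0.004, -0.001,  0.002,  0.005,  0.008,  0.011,
        0.014,  0.017,  0.02 ,  0.023,  0.026,  0.029,  0.032,  0.035,
        0.038,  0.041,  0.044,  0.047,  0.05 ,  0.053,  0.056,  0.059,
        0.062,  0.065,  0.068,  0.071,  0.074,  0.077]))
side red 40 [ 0.58930909 -0.16974311  0.11599593] [ 0.60952279 -0.1338785   0.16681838]
plate 2852 [ 0.45292921 -0.19445489  0.00900372] [0.97627182 0.33533675 0.01499446] ((673.3219604492188, 21.41943359375), (508.01568603515625, 463.33416748046875), 70.31725311279297)
zhist (array([   0,    1, 2325, 7307,  371,  316, 1025, 1600,  636,  570, 2429,
        283,  245,  235,  297,  263,   82,   72,   83,   69,   55,   72,
         71,  103,   95,   39,   38,   31,   28]), array([-0.01 , -0.007, -0.004, -0.001,  0.002,  0.005,  0.008,  0.011,
        0.014,  0.017,  0.02 ,  0.023,  0.026,  0.029,  0.032,  0.035,
        0.038,  0.041,  0.044,  0.047,  0.05 ,  0.053,  0.056,  0.059,
        0.062,  0.065,  0.068,  0.071,  0.074,  0.077]))
```

```bash
python3 - <<'E'
from h import *
# topdown map
S=2000; x0,x1,y0,y1=.35,.75,-.3,.1  # guess; print
img=np.zeros((800,800,3),np.uint8); zb=np.full((800,800),-9.)
for n in ["scene","side"]:
    f=pickle.load(open(f"pics/{n}0.pkl","rb")); W=cloud(f).reshape(-1,3);c=f["image"].reshape(-1,3)
    ok=np.isfinite(W[:,0]); W=W[ok];c=c[ok]
    print(n,np.median(W[(abs(W[:,0]-.5)<.3)&(abs(W[:,1])<.3),2]))
E
```

```text
scene 0.000803156774247582
side 0.00015052754971645044
```

View pics/scene0z.png

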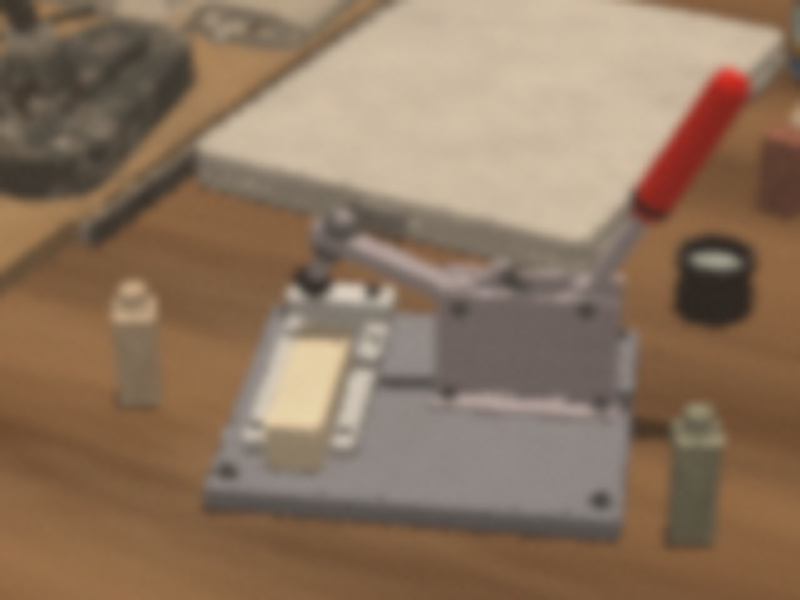

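View pics/side0z.png

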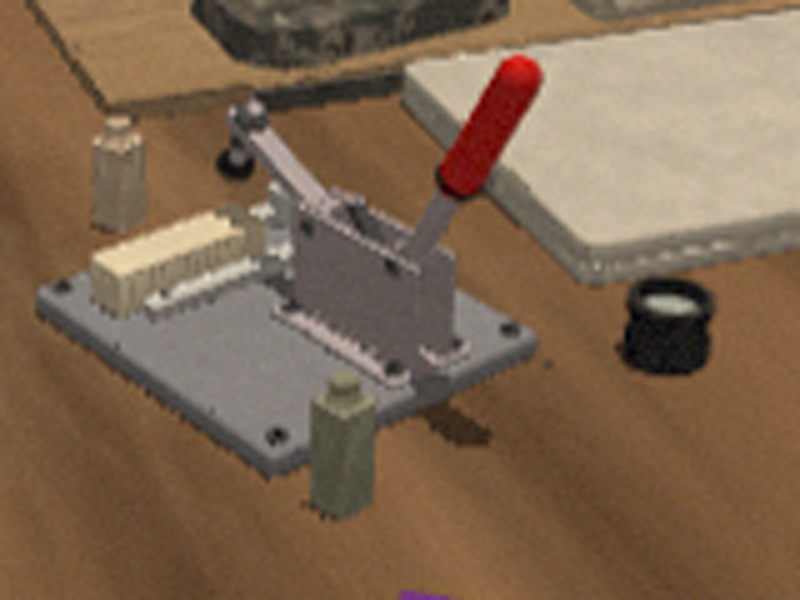

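```bash
python3 - <<'E'
from h import *
def rect(a): 
    r=cv2.minAreaRect((a*1000).astype(np.float32)); return np.round(r[0],1),np.round(r[1],1),round(r[2],1)
for n,b in {"scene":(240,210,400,290),"side":(255,180,415,290)}.items():
    f=pickle.load(open(f"pics/{n}0.pkl","rb")); W=cloud(f)
    x0,y0,x1,y1=b; sub=W[y0:y1,x0:x1]; c=f["image"][y0:y1,x0:x1].astype(int)
    m=((sub[...,2]>.0085)&(sub[...,2]<.0155)&(sub[...,0]<.72)).astype(np.uint8)
    k,l,st,_=cv2.connectedComponentsWithStats(m,connectivity=8)
    i=1+st[1:,4].argmax(); p=sub[l==i]; print(n,"plate",len(p),rect(p[:,:2]),np.median(p[:,2]))
    bx=cv2.boxPoints(cv2.minAreaRect((p[:,:2]*1000).astype(np.float32)));print(bx.round(1).tolist())
    # bar: pale yellowish at z ~.034
    m=((abs(sub[...,2]-.034)<.005)&(c[...,0]>120)&(c[...,0]-c[...,2]>25)).astype(np.uint8)
    k,l,st,cen=cv2.connectedComponentsWithStats(m,connectivity=8)
    for i in range(1,k):
        if st[i,4]>15: p=sub[l==i]; print(" cand",st[i],np.median(p,0).round(4),rect(p[:,:2]))
E
```

```text
scene plate 1749 (array([550.9, -55.5]), array([152.1, 169.9]), 18.9) 0.012912337658772088
[[451.3999938964844, 0.30000001192092896], [506.3999938964844, -160.39999389648438], [650.2999877929688, -111.19999694824219], [595.4000244140625, 49.5]]
 cand [67 17  7  3 16] [0.5927 0.0071 0.0313] (array([592. ,   6.3]), array([12.4, 13.6]), 28.7)
 cand [ 53  24  18  25 272] [ 0.511  -0.0165  0.0349] (array([518.2, -13.8]), array([85.6, 23.6]), 19.1)
 cand [23 26  9  6 37] [0.5081 0.0675 0.0334] (array([508.1,  66.6]), array([ 5.9, 17.6]), 45.4)
side plate 1490 (array([549.7, -57.4]), array([151.1, 172. ]), 19.1) 0.011051399072131207
[[450.1000061035156, -0.8999999761581421], [506.5, -163.39999389648438], [649.2999877929688, -114.0], [592.9000244140625, 48.599998474121094]]
 cand [ 18  33  35  14 211] [ 0.511  -0.0195  0.0327] (array([516.1, -16.2]), array([82. , 25.5]), 19.8)
```

Plate 151×170, yaw 19.0° in both views. Fixture origin is about (538.7, -7.6) mm. The bar centre comes out at local x≈-23, y≈0, top z≈34 and size 84×24, all consistent with the text, so the gap to the stop is about 27 mm. I'll shut the jaws and turn so that tool y points along the channel.

Emit:
apply_moves(
  rows=[
    {"jaw":0,"az":0.145},
    {"jaw":0,"az":0.145},
    {"jaw":0,"az":0.145},
    {"jaw":0,"az":0.145},
    {"jaw":0,"az":0.145},
    {"jaw":0,"az":0.15},
    {"jaw":0},
  ],
)

```text
invalid input
```

```bash
cat >> h.py <<'E'
yaw=np.radians(19.0); O=np.array([.5387,-.0076,0]); RF=R.from_euler('z',yaw).as_matrix()
def loc(P): return (np.asarray(P)-O)@RF
def wor(p): return O+RF@np.asarray(p)
def rep(target=None,tilt=None):
    from cell import state
    s=state();T=tool(s)
    print("t",round(s["t"],2),"tcp local mm",(loc(T[:3,3])*1000).round(1),"F local",(s["wrist_force"]@RF).round(1),"open",round(s["opening"],3),"j",np.round(s["joints"],2))
    print("axes in fixture\n",(RF.T@T[:3,:3]).round(3))
    tip=T[:3,3]+T[:3,2]*.014; print("tip local mm",(loc(tip)*1000).round(1))
    if target is not None: print("need cm in tool",((wor(np.array(target)/1000)-T[:3,3])@T[:3,:3]*100).round(2))
    if tilt is not None:
        Rt=RF@np.array([[0,1,0],[1,0,0],[0,0,-1.]]).T@np.eye(3)
        Rt=RF@np.array([[0,1,0],[1,0,0],[0,0,-1.]])@R.from_euler('y',tilt,degrees=True).as_matrix()
        print("rotvec needed (tool)",R.from_matrix(T[:3,:3].T@Rt).as_rotvec().round(4))
E
python3 -c "
from h import *
rep([-95,0,150],0)"
```

```text
t 0.15 tcp local mm [-171.9  586.5  244.7] F local [ 0.8  0.  -0.9] open 1.002 j [ 1.14  0.05  1.4   0.    1.69 -0.07]
axes in fixture
 [[-0.77   0.638 -0.001]
 [ 0.638  0.77  -0.001]
 [ 0.    -0.001 -1.   ]]
tip local mm [-171.9  586.5  230.7]
need cm in tool [-43.36 -40.23   9.51]
rotvec needed (tool) [-1.100e-03  4.000e-04  8.784e-01]
```

Emit:
apply_moves(
  rows=[
    {"jaw":0,"dx":0,"dy":0,"dz":0,"ax":0,"ay":0,"az":0.145},
    {"jaw":0,"dx":0,"dy":0,"dz":0,"ax":0,"ay":0,"az":0.145},
  ],
)

```text
t: 0.35
ee_pos: [0.1853, 0.4911, 0.2449]
orientation: [-1.013, -2.974, 0.001]
wrist_force: [-0.5, 0.3, -0.2]
opening: 0.691
```

Emit:
apply_moves(
  rows=[
    {"jaw":0,"dx":0,"dy":0,"dz":0,"ax":0,"ay":0,"az":0.147},
    {"jaw":0,"dx":0,"dy":0,"dz":0,"ax":0,"ay":0,"az":0.147},
    {"jaw":0,"dx":0,"dy":0,"dz":0,"ax":0,"ay":0,"az":0.147},
    {"jaw":0,"dx":0,"dy":0,"dz":0,"ax":0,"ay":0,"az":0.147},
    {"jaw":0,"dx":0,"dy":0,"dz":0,"ax":0,"ay":0,"az":0},
  ],
)

```text
t: 0.85
ee_pos: [0.1853, 0.4911, 0.245]
orientation: [1.825, 2.557, -0.001]
wrist_force: [0.4, -0.4, -0.0]
opening: -0.003
```

```bash
python3 -c "
from h import *
rep([-95,0,150],0)"
```

```text
t 0.85 tcp local mm [-171.8  586.6  245. ] F local [ 0.2 -0.5 -0. ] open -0.003 j [ 1.14  0.05  1.4  -0.    1.69  0.81]
axes in fixture
 [[ 0.001  1.    -0.   ]
 [ 1.    -0.001 -0.   ]
 [-0.    -0.    -1.   ]]
tip local mm [-171.8  586.6  231. ]
need cm in tool [-58.65   7.74   9.52]
rotvec needed (tool) [-0.0004  0.0004 -0.0009]
```

Emit:
apply_moves(
  rows=[
    {"jaw":0,"dx":-2,"dy":0.26,"dz":0,"ax":0,"ay":0,"az":0},
    {"jaw":0,"dx":-4,"dy":0.53,"dz":0,"ax":0,"ay":0,"az":0},
    {"jaw":0,"dx":-4,"dy":0.53,"dz":0,"ax":0,"ay":0,"az":0},
    {"jaw":0,"dx":-4,"dy":0.53,"dz":0,"ax":0,"ay":0,"az":0},
    {"jaw":0,"dx":-4,"dy":0.53,"dz":0,"ax":0,"ay":0,"az":0},
    {"jaw":0,"dx":-4,"dy":0.53,"dz":0,"ax":0,"ay":0,"az":0},
    {"jaw":0,"dx":-4,"dy":0.53,"dz":0,"ax":0,"ay":0,"az":0},
    {"jaw":0,"dx":-4,"dy":0.53,"dz":0,"ax":0,"ay":0,"az":0},
    {"jaw":0,"dx":-4,"dy":0.53,"dz":0,"ax":0,"ay":0,"az":0},
    {"jaw":0,"dx":-4,"dy":0.53,"dz":0,"ax":0,"ay":0,"az":0},
  ],
)

```text
t: 1.85
ee_pos: [0.3571, 0.1468, 0.2454]
orientation: [1.818, 2.562, 0.001]
wrist_force: [0.6, 0.3, 0.9]
opening: 0.0
```

Emit:
apply_moves(
  rows=[
    {"jaw":0,"dx":-4,"dy":0.53,"dz":0,"ax":0,"ay":0,"az":0},
    {"jaw":0,"dx":-4,"dy":0.53,"dz":0,"ax":0,"ay":0,"az":0},
    {"jaw":0,"dx":-4,"dy":0.53,"dz":1,"ax":0,"ay":0,"az":0},
    {"jaw":0,"dx":-4,"dy":0.53,"dz":2,"ax":0,"ay":0,"az":0},
    {"jaw":0,"dx":-3,"dy":0.4,"dz":2,"ax":0,"ay":0,"az":0},
    {"jaw":0,"dx":-1.65,"dy":0.2,"dz":2,"ax":0,"ay":0,"az":0},
    {"jaw":0,"dx":0,"dy":0,"dz":0,"ax":0,"ay":0,"az":0},
  ],
)

```text
t: 2.55
ee_pos: [0.4487, -0.0393, 0.1722]
orientation: [-1.82, -2.555, 0.004]
wrist_force: [-1.3, 1.0, 0.4]
opening: 0.002
```

```bash
python3 -c "
from h import *
rep([-95,0,38],0)
from cell import grab_frame,state
s=state();f=grab_frame('wrist')
cv2.imwrite('pics/w1.png',f['image'][:,:,::-1])
W=cloud(f,tool(s)@f['mount']);L=(W-O)@RF*1000
c=f['image'].astype(int)
m=(abs(L[...,2]-34)<4)&(abs(L[...,1])<16)&(L[...,0]>-90)&(L[...,0]<40)&(c[...,0]-c[...,2]>20)
p=L[m];print('bar',len(p),np.median(p[:,2]),np.percentile(p,[1,50,99],axis=0).round(1))
"
```

```text
t 2.55 tcp local mm [-95.4  -0.7 172.2] F local [-0.9  1.4  0.4] open 0.002 j [-0.17 -0.12  1.72 -0.    1.55 -0.5 ]
axes in fixture
 [[-0.001  1.    -0.005]
 [ 1.     0.001  0.003]
 [ 0.003 -0.005 -1.   ]]
tip local mm [-95.5  -0.6 158.2]
need cm in tool [ 0.03  0.12 13.42]
rotvec needed (tool) [-0.0053 -0.0027  0.0014]
bar 1133 33.27346584725066 [[-62.8  -9.7  31.1]
 [-31.4   4.7  33.3]
 [ 17.2  13.5  34.9]]
```

View pics/w1.png

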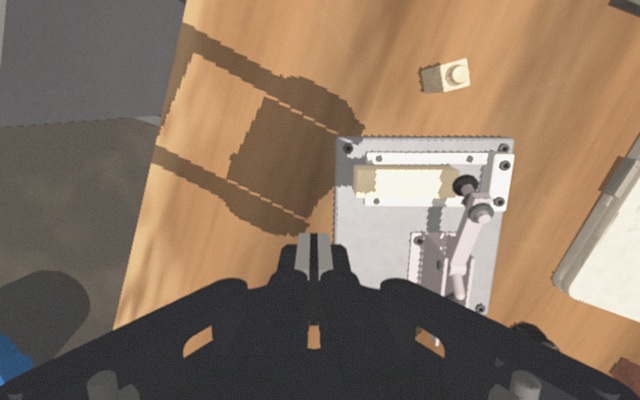

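The bar lies in the channel at local x about -63 to +17, and the arm's foot is clear above it. I'll lean the tool back 0.2 rad for room to the clamp arm, then lower it behind the bar.

Emit:
apply_moves(
  rows=[
    {"jaw":0,"dx":0.05,"dy":0,"dz":0,"ax":-0.1,"ay":0,"az":0},
    {"jaw":0,"dx":0,"dy":0,"dz":0,"ax":-0.1,"ay":0,"az":0},
    {"jaw":0,"dx":0,"dy":0,"dz":0,"ax":0,"ay":0,"az":0},
  ],
)

```text
t: 2.9
ee_pos: [0.4488, -0.0369, 0.1765]
orientation: [1.747, 2.455, 0.249]
wrist_force: [0.2, 0.8, 0.1]
opening: -0.002
```

```bash
python3 -c "
from h import *
rep([-89,0,38])"
```

```text
t 2.9 tcp local mm [-94.5   1.5 176.5] F local [0.5 0.7 0.1] open -0.002 j [-0.23 -0.27  1.85  0.11  1.39 -0.57]
axes in fixture
 [[-0.002  0.98   0.201]
 [ 1.     0.003 -0.001]
 [-0.001  0.201 -0.98 ]]
tip local mm [-91.7   1.5 162.8]
need cm in tool [-0.14 -2.25 13.68]
```

Emit:
apply_moves(
  rows=[
    {"jaw":0,"dx":-0.14,"dy":-0.3,"dz":2,"ax":0,"ay":0,"az":0},
    {"jaw":0,"dx":0,"dy":-0.5,"dz":3,"ax":0,"ay":0,"az":0},
    {"jaw":0,"dx":0,"dy":-0.5,"dz":3,"ax":0,"ay":0,"az":0},
    {"jaw":0,"dx":0,"dy":-0.5,"dz":3,"ax":0,"ay":0,"az":0},
    {"jaw":0,"dx":0,"dy":-0.3,"dz":1.7,"ax":0,"ay":0,"az":0},
    {"jaw":0,"dx":0,"dy":-0.15,"dz":0.9,"ax":0,"ay":0,"az":0},
    {"jaw":0,"dx":0,"dy":0,"dz":0,"ax":0,"ay":0,"az":0},
  ],
)

```text
t: 3.6
ee_pos: [0.4547, -0.0366, 0.0372]
orientation: [1.75, 2.459, 0.245]
wrist_force: [-0.1, -0.3, -0.9]
opening: 0.001
```

```bash
python3 -c "
from h import *
rep([-75,0,38])
from cell import grab_frame
f=grab_frame('side');g=grab_frame('scene')
cv2.imwrite('pics/s2.png',np.hstack([cv2.resize(a['image'][170:290,x:x+110,::-1],None,fx=3.6,fy=3.6,interpolation=cv2.INTER_CUBIC) for a,x in((f,240),(g,250))]))
"
```

```text
t 3.6 tcp local mm [-88.9  -0.   37.2] F local [-0.2 -0.3 -0.9] open 0.001 j [-0.22 -0.08  1.98  0.12  1.08 -0.6 ]
axes in fixture
 [[-0.002  0.98   0.197]
 [ 1.     0.002  0.001]
 [ 0.001  0.197 -0.98 ]]
tip local mm [-86.1  -0.   23.5]
need cm in tool [0.   1.38 0.2 ]
```

View pics/s2.png

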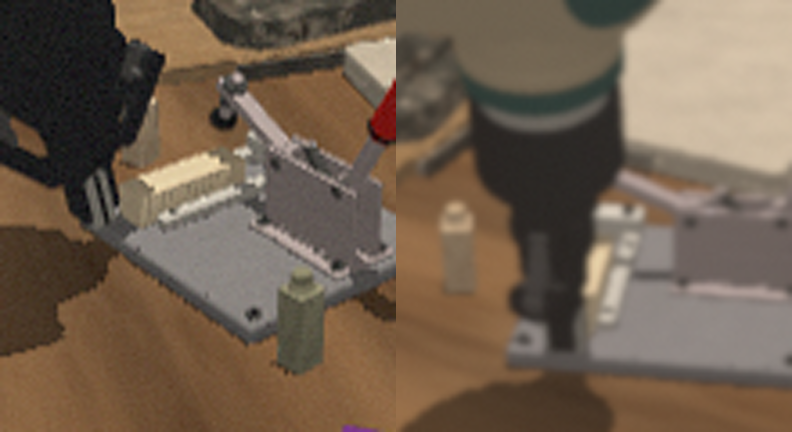

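Fingertips are just behind the bar's near end, at the right height. Now advancing along the channel.

Emit:
apply_moves(
  rows=[
    {"jaw":0,"dx":0,"dy":0.4,"dz":0.08,"ax":0,"ay":0,"az":0},
    {"jaw":0,"dx":0,"dy":0.4,"dz":0.08,"ax":0,"ay":0,"az":0},
    {"jaw":0,"dx":0,"dy":0.3,"dz":0.06,"ax":0,"ay":0,"az":0},
    {"jaw":0,"dx":0,"dy":0.3,"dz":0.06,"ax":0,"ay":0,"az":0},
    {"jaw":0,"dx":0,"dy":0.3,"dz":0.06,"ax":0,"ay":0,"az":0},
  ],
)

```text
t: 4.2
ee_pos: [0.4714, -0.0315, 0.0377]
orientation: [1.751, 2.455, 0.246]
wrist_force: [-1.5, -1.0, 0.0]
opening: 0.002
```

```bash
python3 -c "
from h import *
rep([-45,0,38])"
```

```text
t 4.2 tcp local mm [-71.4  -0.7  37.7] F local [-1.8 -0.5  0. ] open 0.002 j [-0.2  -0.04  1.94  0.12  1.07 -0.58]
axes in fixture
 [[-0.     0.98   0.199]
 [ 1.     0.     0.   ]
 [-0.     0.199 -0.98 ]]
tip local mm [-68.6  -0.7  24. ]
need cm in tool [0.07 2.59 0.5 ]
```

Emit:
apply_moves(
  rows=[
    {"jaw":0,"dx":0,"dy":0.3,"dz":0.06,"ax":0,"ay":0,"az":0},
    {"jaw":0,"dx":0,"dy":0.3,"dz":0.06,"ax":0,"ay":0,"az":0},
    {"jaw":0,"dx":0,"dy":0.3,"dz":0.06,"ax":0,"ay":0,"az":0},
    {"jaw":0,"dx":0,"dy":0.3,"dz":0.06,"ax":0,"ay":0,"az":0},
    {"jaw":0,"dx":0,"dy":0.2,"dz":0.04,"ax":0,"ay":0,"az":0},
  ],
)

```text
t: 4.7
ee_pos: [0.4849, -0.0268, 0.0376]
orientation: [1.751, 2.455, 0.247]
wrist_force: [-1.7, -0.1, 1.5]
opening: -0.002
```

```bash
cat > bar.py <<'E'
from h import *
from cell import grab_frame
def look(k):
    ims=[]
    for n,x in(('side',240),('scene',250)):
        f=grab_frame(n); L=(cloud(f)-O)@RF*1000; c=f['image'].astype(int)
        ims.append(cv2.resize(f['image'][170:290,x:x+130,::-1],None,fx=3,fy=3,interpolation=cv2.INTER_CUBIC))
        m=(abs(L[...,2]-34)<4)&(abs(L[...,1])<13)&(L[...,0]>-90)&(L[...,0]<43)&(c[...,0]-c[...,2]>20)&(c[...,0]>90)
        p=L[m]; 
        if len(p)>5: print(n,len(p),'bar x 1/50/99%',np.percentile(p[:,0],[1,50,99]).round(1))
    cv2.imwrite(f'pics/{k}.png',np.hstack(ims))
E
python3 -c "
from bar import *
rep([-45,0,38]);look('b1')"
```

```text
t 4.7 tcp local mm [-57.1  -0.6  37.6] F local [-1.7  0.4  1.5] open -0.002 j [-0.19  0.    1.9   0.11  1.07 -0.56]
axes in fixture
 [[-0.     0.98   0.199]
 [ 1.     0.     0.   ]
 [ 0.     0.199 -0.98 ]]
tip local mm [-54.4  -0.6  23.9]
need cm in tool [0.06 1.2  0.2 ]
side 187 bar x 1/50/99% [-43.3  -3.6  33.6]
scene 56 bar x 1/50/99% [-33.1   7.3  37.5]
```

View pics/b1.png

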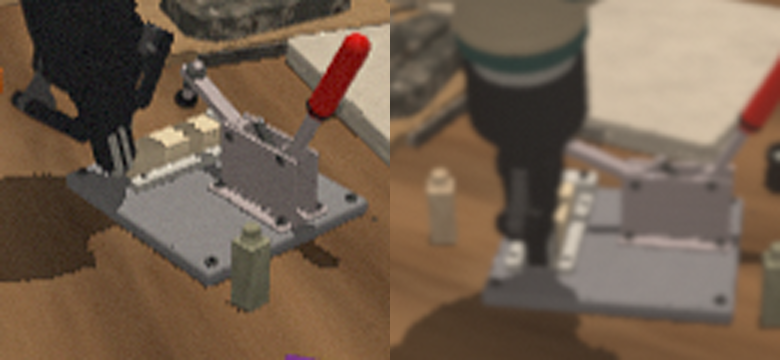

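The bar is moving, with its near end at about -44 mm, so roughly 7 mm remain.

Emit:
apply_moves(
  rows=[
    {"jaw":0,"dx":0,"dy":0.2,"dz":0.04,"ax":0,"ay":0,"az":0},
    {"jaw":0,"dx":0,"dy":0.2,"dz":0.04,"ax":0,"ay":0,"az":0},
    {"jaw":0,"dx":0,"dy":0.1,"dz":0.02,"ax":0,"ay":0,"az":0},
    {"jaw":0,"dx":0,"dy":0,"dz":0,"ax":0,"ay":0,"az":0},
  ],
)

```text
t: 5.2
ee_pos: [0.4895, -0.0252, 0.0376]
orientation: [1.751, 2.455, 0.247]
wrist_force: [-0.9, -0.7, 0.6]
opening: 0.004
```

Emit:
apply_moves(
  rows=[
    {"jaw":0,"dx":0,"dy":0.1,"dz":0.02,"ax":0,"ay":0,"az":0},
    {"jaw":0,"dx":0,"dy":0,"dz":0,"ax":0,"ay":0,"az":0},
  ],
)

```text
t: 5.4
ee_pos: [0.4905, -0.0249, 0.0376]
orientation: [1.751, 2.455, 0.247]
wrist_force: [-0.2, 0.4, -0.5]
opening: 0.001
```

Emit:
apply_moves(
  rows=[
    {"jaw":0,"dx":0,"dy":0.08,"dz":0.02,"ax":0,"ay":0,"az":0},
    {"jaw":0,"dx":0,"dy":0,"dz":0,"ax":0,"ay":0,"az":0},
  ],
)

```text
t: 5.6
ee_pos: [0.4912, -0.0246, 0.0376]
orientation: [1.751, 2.455, 0.247]
wrist_force: [-0.3, -1.7, -0.2]
opening: -0.004
```

```bash
python3 -c "
from bar import *
rep([-45,0,38])"
```

```text
t 5.6 tcp local mm [-50.4  -0.6  37.6] F local [-0.8 -1.5 -0.2] open -0.004 j [-0.18  0.02  1.88  0.11  1.07 -0.55]
axes in fixture
 [[-0.     0.98   0.199]
 [ 1.     0.     0.   ]
 [ 0.     0.199 -0.98 ]]
tip local mm [-47.6  -0.6  23.9]
need cm in tool [0.06 0.54 0.07]
```

Emit:
apply_moves(
  rows=[
    {"jaw":0,"dx":0,"dy":0.08,"dz":0.015,"ax":0,"ay":0,"az":0},
    {"jaw":0,"dx":0,"dy":0,"dz":0,"ax":0,"ay":0,"az":0},
  ],
)

```text
t: 5.8
ee_pos: [0.4921, -0.0244, 0.0376]
orientation: [1.751, 2.455, 0.247]
wrist_force: [-0.7, -0.0, 0.2]
opening: -0.002
```

Emit:
apply_moves(
  rows=[
    {"jaw":0,"dx":0,"dy":0.06,"dz":0.01,"ax":0,"ay":0,"az":0},
    {"jaw":0,"dx":0,"dy":0,"dz":0,"ax":0,"ay":0,"az":0},
  ],
)

```text
t: 6.0
ee_pos: [0.4926, -0.0242, 0.0376]
orientation: [1.751, 2.455, 0.247]
wrist_force: [-0.0, -0.1, -0.6]
opening: 0.003
```

Emit:
apply_moves(
  rows=[
    {"jaw":0,"dx":0,"dy":0.06,"dz":0.01,"ax":0,"ay":0,"az":0},
    {"jaw":0,"dx":0,"dy":0,"dz":0,"ax":0,"ay":0,"az":0},
  ],
)

```text
t: 6.2
ee_pos: [0.4932, -0.0239, 0.0377]
orientation: [1.751, 2.455, 0.247]
wrist_force: [-1.1, -0.2, 0.2]
opening: -0.001
```

```bash
python3 -c "
from bar import *
rep([-45,0,38]);look('b2')"
```

```text
t 6.2 tcp local mm [-48.4  -0.6  37.7] F local [-1.1  0.2  0.2] open -0.001 j [-0.18  0.02  1.88  0.11  1.07 -0.55]
axes in fixture
 [[-0.     0.98   0.199]
 [ 1.     0.     0.   ]
 [ 0.     0.199 -0.98 ]]
tip local mm [-45.6  -0.6  23.9]
need cm in tool [0.06 0.34 0.03]
side 174 bar x 1/50/99% [-35.5   2.3  40.8]
scene 51 bar x 1/50/99% [-33.2  19.2  40.1]
```

View pics/b2.png

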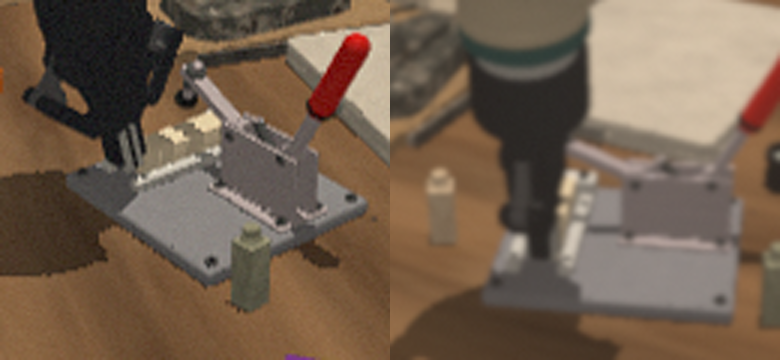

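Emit:
apply_moves(
  rows=[
    {"jaw":0,"dx":0,"dy":0.06,"dz":0.01,"ax":0,"ay":0,"az":0},
    {"jaw":0,"dx":0,"dy":0.02,"dz":0,"ax":0,"ay":0,"az":0},
    {"jaw":0,"dx":0,"dy":0,"dz":0,"ax":0,"ay":0,"az":0},
  ],
)

```text
t: 6.6
ee_pos: [0.4938, -0.0237, 0.0377]
orientation: [1.751, 2.456, 0.246]
wrist_force: [-0.8, -0.6, -0.4]
opening: -0.0
```

Emit:
apply_moves(
  rows=[
    {"jaw":0,"dx":0,"dy":0.06,"dz":0.01,"ax":0,"ay":0,"az":0},
    {"jaw":0,"dx":0,"dy":0,"dz":0,"ax":0,"ay":0,"az":0},
  ],
)

```text
t: 6.8
ee_pos: [0.494, -0.0236, 0.0376]
orientation: [1.751, 2.456, 0.245]
wrist_force: [-4.7, -1.3, 1.3]
opening: 0.002
```

Emit:
apply_moves(
  rows=[
    {"jaw":0,"dx":0,"dy":0.06,"dz":0.01,"ax":0,"ay":0,"az":0},
    {"jaw":0,"dx":0,"dy":0,"dz":0,"ax":0,"ay":0,"az":0},
  ],
)

```text
t: 7.0
ee_pos: [0.4941, -0.0236, 0.0375]
orientation: [1.752, 2.457, 0.244]
wrist_force: [-8.0, -2.4, 4.1]
opening: 0.002
```

Emit:
apply_moves(
  rows=[
    {"jaw":0,"dx":0,"dy":0.06,"dz":0.01,"ax":0,"ay":0,"az":0},
    {"jaw":0,"dx":0,"dy":0,"dz":0,"ax":0,"ay":0,"az":0},
  ],
)

```text
t: 7.2
ee_pos: [0.4943, -0.0235, 0.0374]
orientation: [1.752, 2.458, 0.242]
wrist_force: [-10.7, -3.2, 7.7]
opening: 0.0
```

The push is now blocked, with about 11 N. I need to know whether that is the stop or something else, such as the knuckle on the clamp arm.

```bash
python3 - <<'E'
from h import *
from cell import grab_frame,state
s=state();print("torque local",s["torque"]@RF,"F",s["wrist_force"]@RF)
f=grab_frame('side');pickle.dump(f,open('pics/side3.pkl','wb'))
L=(cloud(f)-O)@RF*1000
cv2.imwrite('pics/s3.png',cv2.resize(f['image'][160:260,240:360,::-1],None,fx=6,fy=6,interpolation=cv2.INTER_CUBIC))
w=grab_frame('wrist');pickle.dump(w,open('pics/wr3.pkl','wb'))
cv2.imwrite('pics/w3.png',w['image'][:,:,::-1])
# gripper points vs clamp: max local x of dark points z in 45..125, y within +-45
c=f['image'].astype(int)
for z in range(20,130,10):
    m=(abs(L[...,2]-z-5)<5)&(abs(L[...,1])<60)&(L[...,0]>-120)&(L[...,0]<40)&(c.max(-1)<75)
    print(z, m.sum(), np.sort(L[m][:,0])[-6:].round(0))
fx=L[(abs(L[...,2]-34)<2.5)&(abs(L[...,1])<11)&(L[...,0]>-60)&(L[...,0]<60)&(c[...,0]>100)]
print(np.percentile(fx[:,0],[0,1,50,98,100]))
# along row profile across bar/stop
print(proj(f,[wor([.041-.0,0,.034]),wor([.045,0,.034]),wor([-.037,0,.034])]))
E
```

```text
torque local [0.12303332 1.6634786  0.00522263] F [-11.16518654   0.41934683   7.71714098]
20 6 [-58. -58. -55. -53. -48. -44.]
30 33 [-47. -40. -39. -37. -36. -36.]
40 37 [-40. -39. -39. -39. -37. -36.]
50 54 [14. 15. 15. 15. 17. 18.]
60 69 [ 7.  8.  9. 10. 11. 15.]
70 136 [6. 6. 6. 6. 7. 7.]
80 148 [10. 10. 12. 12. 14. 16.]
90 145 [-19. -19. -18. -17. -14. -14.]
100 201 [-13. -13. -12. -12. -10.  -8.]
110 190 [-10.  -9.  -9.  -7.  -7.  -4.]
120 223 [-8. -8. -7. -5. -4. -4.]
[-54.02020038 -32.74608551   3.48704018  37.19800119  40.64877465]
[[312.60652747 208.74877676]
 [313.92594018 208.25772002]
 [285.50327111 218.83078766]]
```

View pics/s3.png

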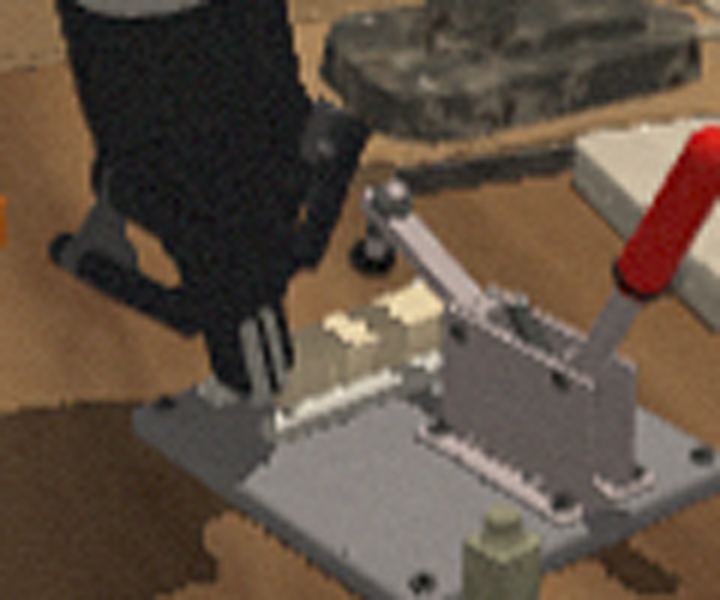

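View pics/w3.png

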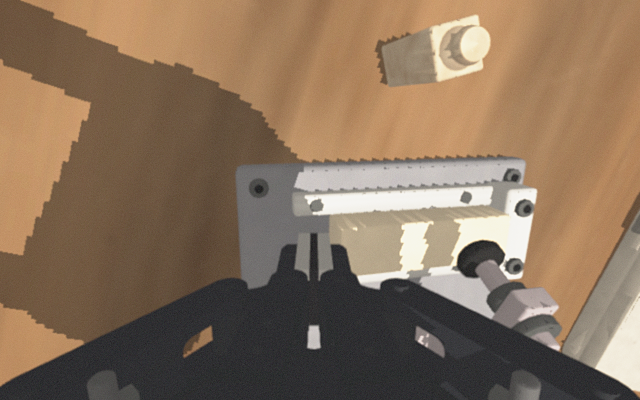

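```bash
python3 - <<'E'
from h import *
w=pickle.load(open('pics/wr3.pkl','rb'))
cv2.imwrite('pics/w3z.png',cv2.resize(w['image'][170:290,420:560,::-1],None,fx=5,fy=5,interpolation=cv2.INTER_NEAREST))
E
```

```text
(no output)
```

View pics/w3z.png

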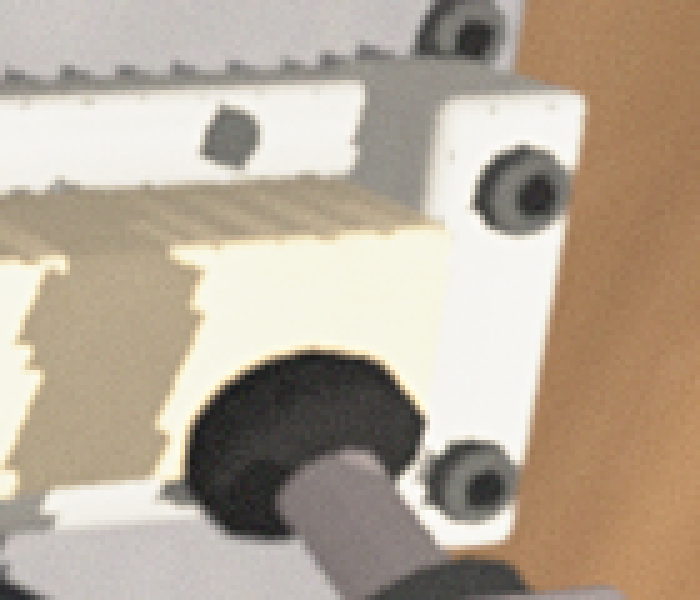

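The bar top runs right up to the stop face with no gap at (508,215), and the gripper clears the clamp arm. So the 11 N block is the stop. Back off, and measure the handle.

Emit:
apply_moves(
  rows=[
    {"jaw":0,"dx":0,"dy":-1,"dz":-0.2,"ax":0,"ay":0,"az":0},
    {"jaw":0,"dx":0,"dy":-2,"dz":-0.4,"ax":0,"ay":0,"az":0},
    {"jaw":0,"dx":0,"dy":-2,"dz":-0.4,"ax":0,"ay":0,"az":0},
    {"jaw":0,"dx":0,"dy":0,"dz":-2,"ax":0,"ay":0,"az":0},
    {"jaw":0,"dx":0,"dy":0,"dz":-4,"ax":0.1,"ay":0,"az":0},
    {"jaw":0,"dx":0,"dy":0,"dz":-4,"ax":0.1,"ay":0,"az":0},
    {"jaw":0,"dx":0,"dy":0,"dz":-4,"ax":0,"ay":0,"az":0},
    {"jaw":0,"dx":0,"dy":0,"dz":-4,"ax":0,"ay":0,"az":0},
    {"jaw":0,"dx":0,"dy":0,"dz":-1,"ax":0,"ay":0,"az":0},
    {"jaw":0,"dx":0,"dy":0,"dz":0,"ax":0,"ay":0,"az":0},
  ],
)

```text
t: 8.3
ee_pos: [0.433, -0.045, 0.2279]
orientation: [1.821, 2.555, 0.003]
wrist_force: [-0.2, -1.1, -0.5]
opening: -0.001
```

```bash
python3 - <<'E'
from bar import *
rep([12,-120,215],0)
for n in ['side','scene']:
    f=grab_frame(n); L=(cloud(f)-O)@RF*1000; c=f['image'].astype(int)
    m=(c[...,0]>100)&(c[...,1]<60)&(c[...,2]<60)&(L[...,2]>80)&(L[...,0]>-20)&(L[...,0]<50)
    p=L[m]; print(n,len(p),p.min(0).round(),p.max(0).round())
    d=p[:,1:]; u,s,vt=np.linalg.svd(d-d.mean(0)); v=vt[0]*np.sign(vt[0][1]); print('dir ang',np.degrees(np.arctan2(v[1],-v[0])),'mean',p.mean(0).round(1),
     'ang from pivot',np.degrees(np.arctan2(p[:,2].mean()-60,-(p[:,1].mean()+114))))
    m=(abs(L[...,2]-34)<2.5)&(abs(L[...,1])<11)&(L[...,0]>-80)&(L[...,0]<60)&(c[...,0]-c[...,2]>20)
    print('bar x',np.percentile(L[m][:,0],[1,50,99]).round(1))
    # loupe dark points
    m=(c.max(-1)<60)&(L[...,1]<-170)&(L[...,1]>-330)&(abs(L[...,0])<150)&(L[...,2]>5)&(L[...,2]<45)
    p=L[m];print('loupe',len(p),p.min(0).round(),p.max(0).round())
w=grab_frame('wrist');cv2.imwrite('pics/w4.png',w['image'][:,:,::-1])
E
```

```text
t 8.3 tcp local mm [-112.1   -1.   227.9] F local [-0.5 -0.9 -0.5] open -0.001 j [-0.19 -0.2   1.68  0.    1.66 -0.52]
axes in fixture
 [[-0.001  1.     0.004]
 [ 1.     0.001 -0.002]
 [-0.002  0.004 -1.   ]]
tip local mm [-112.    -1.   213.9]
need cm in tool [-11.91  12.4    1.36]
rotvec needed (tool) [0.004  0.0018 0.0005]
side 242 [   2. -175.  104.] [  15. -135.  167.]
dir ang 62.9094882442748 mean [   6.  -158.8  138.2] ang from pivot 60.21052000669905
bar x [-36.5  -0.3  40.6]
loupe 140 [  93. -189.    5.] [ 131. -170.   32.]
scene 203 [   3. -171.  105.] [  11. -131.  167.]
dir ang 61.59260214978565 mean [   6.8 -152.1  137.2] ang from pivot 63.736517503486425
bar x [-35.    0.7  56.4]
loupe 43 [  96. -181.    6.] [ 133. -171.   28.]
```

View pics/w4.png

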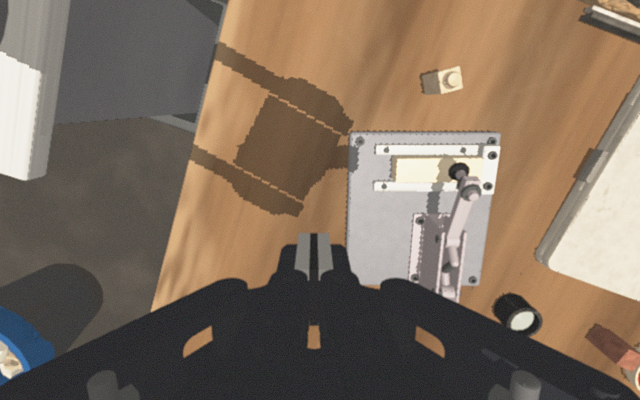

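Handle angle is about 62° (lever ≈0), in the expected place. The loupe sits far beyond, at local x 95–130. Now I'll compute the arc with a constant 15° tilt.

```bash
cat > arc.py <<'E'
import numpy as np
t=np.radians(15); z=np.array([-np.sin(t),-np.cos(t)]); x=np.array([np.cos(t),-np.sin(t)])
def tcp(th,r=90,off=9,h=11):
    a=np.radians(61)-th
    S=np.array([-114,60])+r*np.array([-np.cos(a),np.sin(a)])+off*np.array([np.sin(a),np.cos(a)])
    return S+h*x-14*z
if __name__=="__main__":
    p=None
    for th in np.arange(-.3,1.0,.06):
        q=tcp(th); d=None if p is None else q-p
        print(round(th,2),q.round(1),"" if d is None else (round(d@x/10,2),round(d@z/10,2))); p=q
E
python3 arc.py
```

```text
-0.3 [-109.4  160.6] 
-0.24 [-114.7  159.9] (np.float64(-0.5), np.float64(0.21))
-0.18 [-120.1  158.8] (np.float64(-0.49), np.float64(0.24))
-0.12 [-125.3  157.4] (np.float64(-0.47), np.float64(0.27))
-0.06 [-130.5  155.7] (np.float64(-0.45), np.float64(0.3))
0.0 [-135.5  153.8] (np.float64(-0.44), np.float64(0.32))
0.06 [-140.4  151.5] (np.float64(-0.42), np.float64(0.35))
0.12 [-145.2  148.9] (np.float64(-0.39), np.float64(0.37))
0.18 [-149.8  146. ] (np.float64(-0.37), np.float64(0.4))
0.24 [-154.2  142.9] (np.float64(-0.35), np.float64(0.42))
0.3 [-158.5  139.5] (np.float64(-0.32), np.float64(0.44))
0.36 [-162.5  135.8] (np.float64(-0.29), np.float64(0.46))
0.42 [-166.3  132. ] (np.float64(-0.27), np.float64(0.47))
0.48 [-169.8  127.9] (np.float64(-0.24), np.float64(0.49))
0.54 [-173.1  123.5] (np.float64(-0.21), np.float64(0.5))
0.6 [-176.2  119.1] (np.float64(-0.18), np.float64(0.51))
0.66 [-178.9  114.4] (np.float64(-0.15), np.float64(0.52))
0.72 [-181.4  109.6] (np.float64(-0.11), np.float64(0.53))
0.78 [-183.6  104.6] (np.float64(-0.08), np.float64(0.54))
0.84 [-185.5   99.5] (np.float64(-0.05), np.float64(0.54))
0.9 [-187.1   94.3] (np.float64(-0.02), np.float64(0.54))
0.96 [-188.3   89. ] (np.float64(0.01), np.float64(0.54))
```

Emit:
apply_moves(
  rows=[
    {"jaw":0,"dx":-1,"dy":1,"dz":0,"ax":0,"ay":0,"az":0},
    {"jaw":0,"dx":-3,"dy":3,"dz":0,"ax":0,"ay":0,"az":0},
    {"jaw":0,"dx":-3,"dy":3,"dz":0,"ax":0,"ay":0,"az":0},
    {"jaw":0,"dx":-3,"dy":3,"dz":0,"ax":0,"ay":0,"az":0},
    {"jaw":0,"dx":-0.8,"dy":2.4,"dz":0,"ax":0,"ay":0,"az":0},
    {"jaw":0,"dx":0,"dy":0,"dz":0,"ax":0,"ay":-0.13,"az":0},
    {"jaw":0,"dx":0,"dy":0,"dz":0,"ax":0,"ay":-0.13,"az":0},
    {"jaw":0,"dx":0,"dy":0,"dz":0,"ax":0,"ay":0,"az":0},
  ],
)

```text
t: 9.25
ee_pos: [0.5839, -0.1046, 0.2231]
orientation: [1.693, 2.384, -0.226]
wrist_force: [-0.0, -0.5, -0.3]
opening: 0.006
```

```bash
python3 - <<'E'
from h import *
from arc import tcp
q=tcp(-.3); print(q)
rep([12,q[0],q[1]],-15)
E
```

```text
[-109.36387199  160.61259314]
t 9.25 tcp local mm [  11.1 -106.5  223.1] F local [-0.2 -0.5 -0.3] open 0.006 j [-0.14  0.17  1.33 -0.23  1.52 -0.47]
axes in fixture
 [[-0.005  1.    -0.003]
 [ 0.967  0.004 -0.256]
 [-0.256 -0.004 -0.967]]
tip local mm [  11.1 -110.1  209.6]
need cm in tool [1.32 0.11 6.12]
rotvec needed (tool) [-0.0031 -0.0025  0.0046]
```

Emit:
apply_moves(
  rows=[
    {"jaw":0,"dx":0.3,"dy":0.1,"dz":1.5,"ax":0,"ay":0,"az":0},
    {"jaw":0,"dx":0.5,"dy":0,"dz":2.5,"ax":0,"ay":0,"az":0},
    {"jaw":0,"dx":0.5,"dy":0,"dz":2.1,"ax":0,"ay":0,"az":0},
    {"jaw":0,"dx":-0.5,"dy":0,"dz":0.21,"ax":0,"ay":0,"az":0},
    {"jaw":0,"dx":-0.49,"dy":0,"dz":0.24,"ax":0,"ay":0,"az":0},
    {"jaw":0,"dx":0,"dy":0,"dz":0,"ax":0,"ay":0,"az":0},
  ],
)

```text
t: 9.85
ee_pos: [0.5908, -0.1207, 0.1631]
orientation: [1.698, 2.377, -0.22]
wrist_force: [-0.1, 0.4, 1.1]
opening: 0.004
```

```bash
python3 - <<'E'
from bar import *
from arc import tcp
q=tcp(-.18)
rep([12,q[0],q[1]],-15)
f=grab_frame('side');g=grab_frame('scene')
cv2.imwrite('pics/l1.png',np.hstack([cv2.resize(a['image'][150:270,x:x+120,::-1],None,fx=3.3,fy=3.3,interpolation=cv2.INTER_CUBIC) for a,x in((f,270),(g,290))]))
E
```

```text
t 9.85 tcp local mm [  12.4 -123.9  163.1] F local [0.1 0.4 1.1] open 0.004 j [-0.16  0.23  1.39 -0.23  1.4  -0.47]
axes in fixture
 [[ 0.002  1.     0.001]
 [ 0.966 -0.001 -0.257]
 [-0.257  0.001 -0.966]]
tip local mm [  12.4 -127.5  149.6]
need cm in tool [ 0.48 -0.04  0.32]
rotvec needed (tool) [ 0.0011 -0.0015 -0.0015]
```

View pics/l1.png

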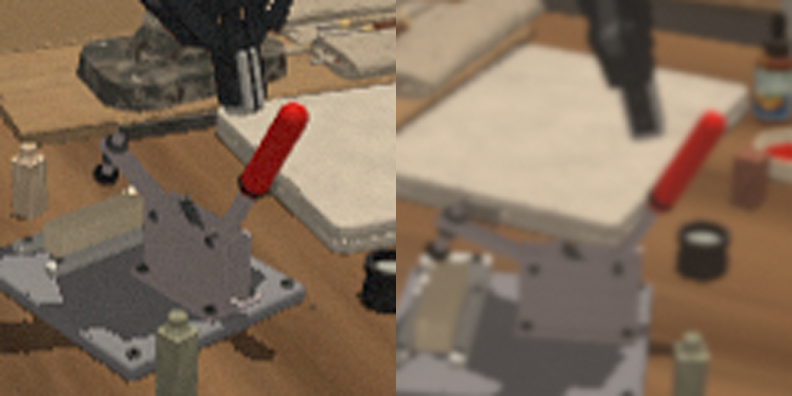

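Emit:
apply_moves(
  rows=[
    {"jaw":0,"dx":-0.2,"dy":0,"dz":0.45,"ax":0,"ay":0,"az":0},
    {"jaw":0,"dx":-0.25,"dy":0,"dz":0.44,"ax":0,"ay":0,"az":0},
    {"jaw":0,"dx":-0.44,"dy":0,"dz":0.32,"ax":0,"ay":0,"az":0},
    {"jaw":0,"dx":-0.42,"dy":0,"dz":0.35,"ax":0,"ay":0,"az":0},
    {"jaw":0,"dx":-0.39,"dy":0,"dz":0.37,"ax":0,"ay":0,"az":0},
    {"jaw":0,"dx":-0.37,"dy":0,"dz":0.4,"ax":0,"ay":0,"az":0},
    {"jaw":0,"dx":0,"dy":0,"dz":0,"ax":0,"ay":0,"az":0},
  ],
)

```text
t: 10.65
ee_pos: [0.5987, -0.1446, 0.1444]
orientation: [1.697, 2.379, -0.222]
wrist_force: [-0.1, -0.0, -0.2]
opening: -0.0
```

```bash
python3 - <<'E'
from bar import *
from arc import tcp
q=tcp(.18)
rep([12,q[0],q[1]],-15)
f=grab_frame('side');g=grab_frame('scene')
cv2.imwrite('pics/l2.png',np.hstack([cv2.resize(a['image'][150:270,x:x+120,::-1],None,fx=3.3,fy=3.3,interpolation=cv2.INTER_CUBIC) for a,x in((f,270),(g,290))]))
E
```

```text
t 10.65 tcp local mm [  12.1 -149.   144.4] F local [-0.1 -0.  -0.2] open -0.0 j [-0.2   0.27  1.38 -0.23  1.36 -0.5 ]
axes in fixture
 [[ 0.     1.    -0.   ]
 [ 0.966 -0.    -0.257]
 [-0.257 -0.    -0.966]]
tip local mm [  12.1 -152.6  130.9]
need cm in tool [-0.11 -0.01 -0.13]
rotvec needed (tool) [-0.0004 -0.0019 -0.0001]
```

View pics/l2.png

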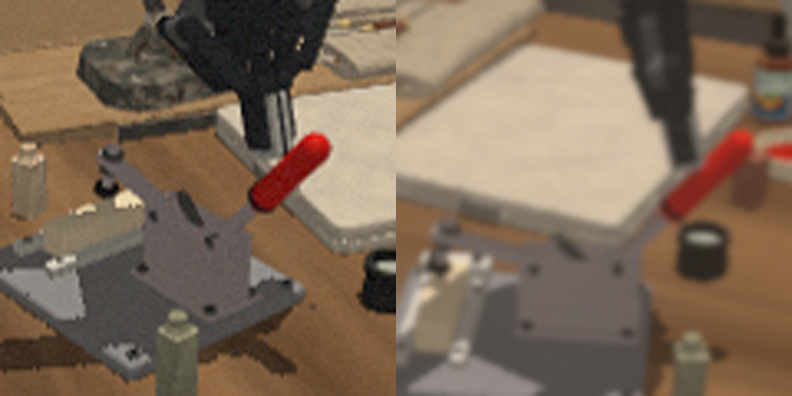

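The handle is following the fingertips. Continuing along the arc.

Emit:
apply_moves(
  rows=[
    {"jaw":0,"dx":-0.4,"dy":0,"dz":0.35,"ax":0,"ay":0,"az":0},
    {"jaw":0,"dx":-0.34,"dy":0,"dz":0.4,"ax":0,"ay":0,"az":0},
    {"jaw":0,"dx":-0.29,"dy":0,"dz":0.46,"ax":0,"ay":0,"az":0},
    {"jaw":0,"dx":-0.27,"dy":0,"dz":0.47,"ax":0,"ay":0,"az":0},
    {"jaw":0,"dx":-0.24,"dy":0,"dz":0.49,"ax":0,"ay":0,"az":0},
    {"jaw":0,"dx":0,"dy":0,"dz":0,"ax":0,"ay":0,"az":0},
  ],
)

```text
t: 11.35
ee_pos: [0.6056, -0.1637, 0.1278]
orientation: [1.696, 2.378, -0.221]
wrist_force: [-0.8, 4.0, 3.0]
opening: -0.001
```

```bash
python3 - <<'E'
from bar import *
from arc import tcp
q=tcp(.48)
rep([12,q[0],q[1]],-15)
f=grab_frame('side');g=grab_frame('scene')
cv2.imwrite('pics/l3.png',np.hstack([cv2.resize(a['image'][150:270,x:x+120,::-1],None,fx=3.3,fy=3.3,interpolation=cv2.INTER_CUBIC) for a,x in((f,270),(g,290))]))
E
```

```text
t 11.35 tcp local mm [  12.4 -169.4  127.8] F local [0.5 4.  3. ] open -0.001 j [-0.23  0.31  1.36 -0.23  1.33 -0.52]
axes in fixture
 [[-0.     1.     0.   ]
 [ 0.966  0.    -0.257]
 [-0.257  0.    -0.966]]
tip local mm [  12.5 -173.   114.2]
need cm in tool [-0.05 -0.04  0.  ]
rotvec needed (tool) [ 0.0005 -0.0016  0.0001]
```

View pics/l3.png

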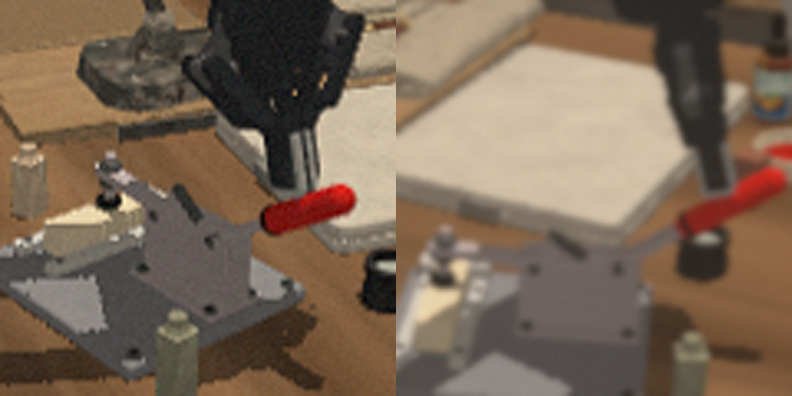

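Emit:
apply_moves(
  rows=[
    {"jaw":0,"dx":-0.21,"dy":0,"dz":0.5,"ax":0,"ay":0,"az":0},
    {"jaw":0,"dx":-0.18,"dy":0,"dz":0.51,"ax":0,"ay":0,"az":0},
    {"jaw":0,"dx":-0.15,"dy":0,"dz":0.52,"ax":0,"ay":0,"az":0},
    {"jaw":0,"dx":-0.11,"dy":0,"dz":0.53,"ax":0,"ay":0,"az":0},
    {"jaw":0,"dx":-0.08,"dy":0,"dz":0.54,"ax":0,"ay":0,"az":0},
    {"jaw":0,"dx":-0.05,"dy":0,"dz":0.4,"ax":0,"ay":0,"az":0},
    {"jaw":0,"dx":0,"dy":0,"dz":0,"ax":0,"ay":0,"az":0},
  ],
)

```text
t: 12.15
ee_pos: [0.6095, -0.178, 0.0992]
orientation: [1.698, 2.381, -0.224]
wrist_force: [-1.1, 0.1, 0.1]
opening: -0.003
```

```bash
cat > lev.py <<'E'
from bar import *
def lev(k):
    f=grab_frame('side');g=grab_frame('scene')
    for n,a in(('side',f),('scene',g)):
        L=(cloud(a)-O)@RF*1000; c=a['image'].astype(int)
        m=(c[...,0]>100)&(c[...,1]<60)&(c[...,2]<60)&(L[...,2]>40)&(L[...,0]>-20)&(L[...,0]<50)&(L[...,1]<-120)&(L[...,1]>-260)
        p=L[m]; d=p[:,1:]; u,s,vt=np.linalg.svd(d-d.mean(0)); v=vt[0]*-np.sign(vt[0][0]); print(n,len(p),'dir deg',np.degrees(np.arctan2(v[1],-v[0])).round(1),'mean',p.mean(0).round(1),'piv ang',np.degrees(np.arctan2(p[:,2].mean()-60,-(p[:,1].mean()+114))).round(1))
    cv2.imwrite(f'pics/{k}.png',np.hstack([cv2.resize(a['image'][150:270,x:x+120,::-1],None,fx=3.3,fy=3.3,interpolation=cv2.INTER_CUBIC) for a,x in((f,270),(g,290))]))
E
python3 - <<'E'
from lev import *
from arc import tcp
q=tcp(.84)
rep([12,q[0],q[1]],-15)
lev('l4')
E
```

```text
t 12.15 tcp local mm [  11.5 -184.2   99.2] F local [-1.   0.5  0.1] open -0.003 j [-0.25  0.36  1.37 -0.23  1.28 -0.53]
axes in fixture
 [[-0.     1.    -0.002]
 [ 0.967 -0.    -0.256]
 [-0.256 -0.002 -0.967]]
tip local mm [  11.5 -187.8   85.7]
need cm in tool [-0.13  0.05  0.01]
rotvec needed (tool) [-0.0023 -0.0032  0.0004]
side 264 dir deg 4.2 mean [   7.1 -202.8   72.6] piv ang 8.1
scene 244 dir deg 5.9 mean [   8.2 -195.3   73.3] piv ang 9.3
```

View pics/l4.png

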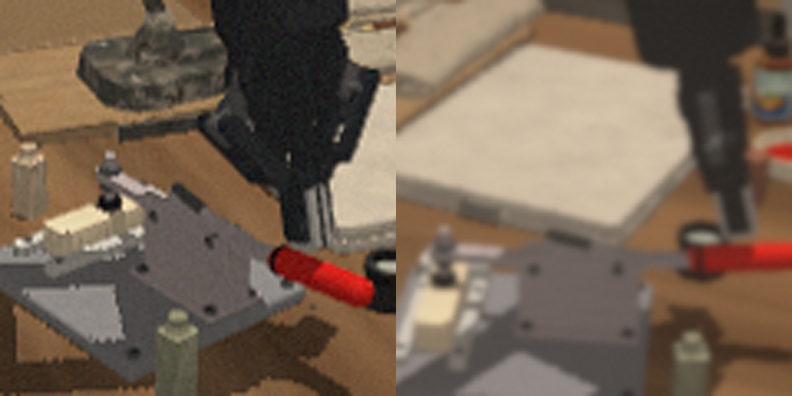

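It snapped into lock: the handle is at about 5° above level and the fingertip force is zero. Retract upwards.

Emit:
apply_moves(
  rows=[
    {"jaw":0,"dx":0,"dy":0,"dz":-1,"ax":0,"ay":0,"az":0},
    {"jaw":0,"dx":0,"dy":0,"dz":-3,"ax":0,"ay":0,"az":0},
    {"jaw":0,"dx":0,"dy":0,"dz":-4,"ax":0,"ay":0,"az":0},
    {"jaw":0,"dx":0,"dy":0,"dz":-4,"ax":0,"ay":0,"az":0},
    {"jaw":0,"dx":0,"dy":-3,"dz":-3,"ax":0,"ay":0,"az":0},
    {"jaw":0,"dx":0,"dy":-4,"dz":0,"ax":0,"ay":0,"az":0},
    {"jaw":0,"dx":0,"dy":-4,"dz":0,"ax":0,"ay":0,"az":0},
    {"jaw":0,"dx":0,"dy":-3,"dz":0,"ax":0,"ay":0,"az":0},
    {"jaw":0,"dx":0,"dy":0,"dz":0,"ax":0,"ay":0,"az":0},
    {"jaw":0,"dx":0,"dy":0,"dz":0,"ax":0,"ay":0,"az":0},
  ],
)

```text
t: 13.25
ee_pos: [0.4655, -0.1869, 0.2472]
orientation: [1.696, 2.377, -0.22]
wrist_force: [0.6, 1.3, -0.4]
opening: -0.001
```

```bash
python3 - <<'E'
from lev import *
rep()
lev('l5'); look('b5')
from cell import state
w=grab_frame('wrist');cv2.imwrite('pics/w5.png',w['image'][:,:,::-1])
E
```

```text
t 13.25 tcp local mm [-127.6 -145.7  247.2] F local [ 1.   1.1 -0.4] open -0.001 j [-0.35 -0.13  1.6  -0.2   1.51 -0.69]
axes in fixture
 [[ 0.001  1.     0.002]
 [ 0.966 -0.    -0.258]
 [-0.258  0.002 -0.966]]
tip local mm [-127.6 -149.3  233.7]
side 267 dir deg 4.4 mean [   7.  -202.1   72.6] piv ang 8.2
scene 233 dir deg 5.3 mean [   7.6 -193.9   72.9] piv ang 9.2
side 143 bar x 1/50/99% [-36.6 -10.7  30.5]
scene 184 bar x 1/50/99% [-36.4 -10.8  37.1]
```

View pics/b5.png

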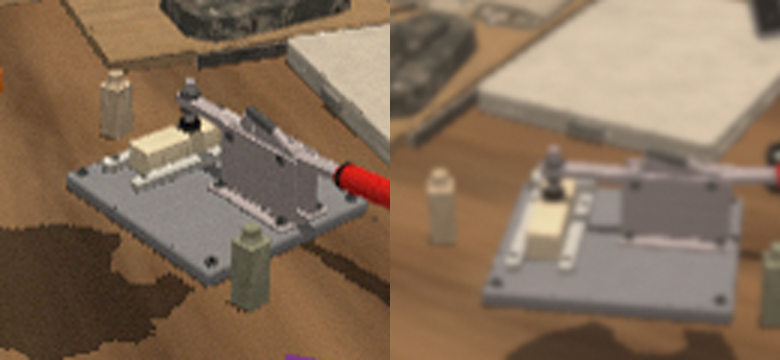

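View pics/w5.png

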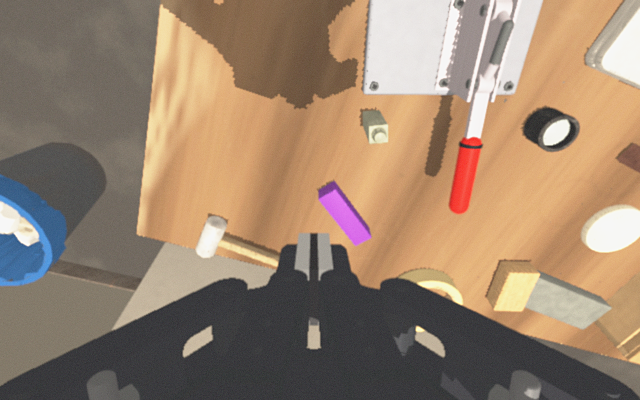

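The near end is at -36.5 mm in both views, against -37 for fully home, and unchanged by the clamping. The foot is on the bar, the handle is locked, and the bystanders are upright. Handing in.

```bash
python3 -c "
from cell import finish_job
print(finish_job())"
```

```text
the job is handed in; nothing more can be done
None
```

The bar is home against the end stop and the clamp is locked on it. I handed the job in at about 13.5 s.

- **Pushing the bar:** I pushed it about 27 mm along the channel with shut fingertips while the clamp stood open. The push then met a firm stop at about 11 N, and the wrist camera showed no gap between the bar and the stop.
- **Locking the clamp:** I pushed the red handle along its arc past the dead point. It snapped on by itself and the fingertip force fell to about zero. I then backed the arm off clear of everything.

**Last checks:**
- **Bar:** its near end measures 36.5 mm short of the fixture origin in both views, where fully home would be 37.0 mm. That is within the 2 mm calibration.
- **Handle:** it lies 4 to 5° above level by the line of its grip, against 6° expected at lock. The angle taken from the pivot read 8 to 9°, because the camera sees only the grip's upper surface.
- **Foot and bystanders:** the foot is down on the bar. The two blanks, the loupe and the purple look-alike are standing in view and were not touched; the orange one was never approached.
- **Not seen:** the bar's far end is partly hidden by the clamp foot after locking. That it stayed home rests on its near end not having moved since before clamping.

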